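# Stack the espresso tamping set for the next shift

## Robot

A 6-joint arm with a two-finger parallel gripper is mounted at the origin on the work surface. World frame = base frame: x ahead of the robot, y to its left, z up, the work surface at z = 0. Lengths are in mm, angles in rad, forces in N, time in s.
With the tool pointing down it reaches from about 300 to 875 mm from the base axis. Payload 6.4 kg.
Tool frame: the origin (TCP) lies at the very end of the fingers, on their centre line; the grasp point (between the pads) lies 19 mm behind it; z points along the fingers, x is the direction in which the jaws open and shut, and the axes are right-handed (so a half turn about z gives the same grasp; the last joint's range is limited). The gripper opens to 88 mm and grips with 3 to 60 N. Pads are 18 mm wide; open, the fingers measure 123 mm over their backs; the gripper's body (75 mm by 187 mm) begins 45 mm behind the grasp point.
Start: joints at [-1.47, 0.181, 1.607, -0, 1.354, -0.206], TCP at [173.672, -548.16, 238.714] pointing down, gripper open.
Joint ranges: [-2.99, 2.99], [-0.89, 2.07], [0.3, 2.58], [-1.14, 4.28], [0, 2.63], [-3.12, 3.12]. Speed limits (rad/s): [2.57, 2.57, 3.01, 3.14, 3.14, 3.14].

## Interface

Orientations are given as a unit quaternion [x, y, z, w].
In Python, from station import readout, get_image, close_job gives the robot as it stands.
- The arm moves only by the tool apply_moves, never from a script. Its argument "deltas" is a list that holds one entry, the list of rows, each a list of 5 numbers: the shift along the tool's x, y, z in mm, then the turn about the tool's z in degrees, then the opening, from -1 (shut) to 1 (fully open), so that 0 is half open. A call has 1 to 8 rows; each row shifts and turns the commanded pose from where the row before left it, along the tool's axes as they then stand; what a row does not reach is not made up. A row lasts 1/12 s, in which the tool goes at most 41.7 mm and 7.16 degrees, less where a joint would pass 70% of its speed; a pose out of reach is approached as far as the arm can. A call is refused whole if a number of a shift passes 41.7 or a number of a turn 7.16, either way. A call with a gripper value outside its range is refused whole. The fingers move at their own pace and stop on an object; "newtons" is the grip in N (left out, the last holds). Time passes only in rows, so rows that do not move let the fingers close. It gives the time, the measured TCP pose, the force and the opening at its end, in the units of the state.
- readout.state(): the state, without advancing time (a new reading comes with each control period).
- get_image(name): name is "scene" or "side" or "wrist"; returns a dict with "image" (420x560x3 uint8, blue, green, red), "depth" (420x560 float32, mm along the optical axis (not along the pixel's ray), 0 where there is no reading), "intrinsics" (3x3 intrinsics, pixels), "eye" and "orientation" of the camera in the world. Camera axes: x right, y down, z forward; pixel columns grow to the right and rows downward; lengths in mm; the calibration is good to about 2 mm. A picture is of the moment at which its call begins.
- close_job(): hands the job in, once; it reports no verdict.
The state is a dict: "time": time; "joint_pos": joint angles; "qvel": joint speeds; "effort": joint torques, N m; "tool_pos": TCP position; "eef_rot": TCP orientation; "contact_force": force on the tool from outside, world axes, zero at the start; "wrist_torque": the same for the moment, N m; "opening": finger opening in mm.
Only numpy, scipy, OpenCV 4.12 (cv2) and the standard library are available. Lean on these libraries where they do the work, as an engineer would, in place of code of your own. Each camera call takes 0.05 s, during which the arm holds its last target. There are 200 camera calls.

## Task

Get the espresso corner ready for the next shift: set the steel filter basket down into the black ring of the wooden tamping stand, then slip the blue dosing funnel over the basket in the stand, then stand the tamper upright inside the funnel, each fully seated and level before the next goes on. Before, between or after, also stand the copper dosing cup upright in the middle of the black scale. Leave the espresso cup and the sugar jar standing where they are.

Things in the scene. Friction and masses are not known exactly. Their poses are not given: they have to be found in the camera images.
- basket: Loose steel filter basket, a round open cup: 50 mm outside diameter, straight from 10 mm up to its top at 36 mm; the foot tapers from 50 down to 44 mm diameter over the lowest 10 mm. Wall 2 mm, closed floor. Empty, stands upright on the counter, about 90 g. Origin: centre of its underside; z up along its axis.
- funnel: Loose blue dosing funnel: straight ring, 61 mm outside, 57 mm inside, 36 mm high, 80 g. An inner ledge 14 to 17 mm above its underside narrows the bore to 36 mm: the skirt below goes over the basket till the ledge lies on its rim (underside then 22 mm above the basket underside, 3.5 mm play all round); the well above takes the tamper. Right way up. Origin: centre of underside; z up.
- tamper: Loose upright tamper: steel foot 48 mm diameter, 14 mm thick; thin stem; dark wooden knob 34 mm diameter from 45 to 69 mm above the underside; 72 mm high in all, 320 g. The foot fits the funnel well with 4.5 mm play all round and rests on the ledge, its underside 17 mm above the funnel underside. Origin: centre of underside; z up.
- dosing_cup: Loose copper dosing cup, a plain round open cup, 52 mm outside diameter, 50 mm high, straight sides, wall 2.5 mm, closed floor, upright, about 110 g. Origin: centre of its underside; z up.
- stand: Tamping stand, fixed: a wooden block 96 by 96 by 15 mm with a black rubber ring on it, 72 mm outside and 58 mm inside diameter, whose rim is 25 mm above the counter. The basket stands inside the ring, on the block (red disc), 15 mm above the counter. Origin: centre of the block's underside, on the ring's axis; z up.
- scale: Black scale, fixed: a slab 110 by 110 by 18 mm with a grey round pad (68 mm) flush in the middle of its top, which lies 18 mm above the counter and does not give. Origin: centre of its underside; z up.
- espresso_cup: Bystander: loose white espresso cup with a handle on its +y side, 64 mm diameter, 55 mm high, the handle reaching 67 mm out from its axis. Must be left standing where it is. Origin: centre of its underside.
- sugar_jar: Bystander: loose amber jar with a red cap, 54 mm diameter, 68 mm high. Must be left standing where it is. Origin: centre of its underside.

How it is judged (in metres and radians):
On the way, in this order (a step that is already met when the one before it is completed fails the run):
1. the basket is seated in the ring of the stand (horizontal distance between basket and stand below 0.008 m and z of basket in the frame of stand between 0.012 and 0.018 m and angle between basket's own z axis and vertical below 0.1 rad), for 0.2 s.
2. the funnel is seated over the basket, which is in the stand (all of step 1 and horizontal distance between funnel and basket below 0.008 m and z of funnel in the frame of basket between 0.019 and 0.025 m and angle between funnel's own z axis and vertical below 0.1 rad), for 0.2 s.
3. the tamper stands in the funnel, on the basket, in the stand (all of step 2 and horizontal distance between tamper and funnel below 0.008 m and z of tamper in the frame of funnel between 0.014 and 0.02 m and angle between tamper's own z axis and vertical below 0.1 rad), for 0.2 s.
At the end, for the whole second after the job is handed in: Basket in the stand, funnel over the basket, tamper in the funnel (each centred within 8 mm), dosing cup on the scale (within 15 mm); each fully seated (underside within 3 mm of its seat height), upright within 0.1 rad, released and at rest (below 20 mm/s) (all of step 3 and horizontal distance between dosing_cup and scale below 0.015 m and z of dosing_cup in the frame of scale between 0.015 and 0.021 m and angle between dosing_cup's own z axis and vertical below 0.1 rad and linear speed of each of basket, funnel, tamper, dosing_cup below 0.02 m/s); the robot touches nothing.
It fails at once if the espresso cup is shifted by more than 30 mm or tipped (distance of espresso_cup from where it was at the start of the episode above 0.03 m or angle between espresso_cup's own z axis and vertical above 0.4 rad).
It fails at once if the sugar jar is shifted by more than 30 mm or tipped (distance of sugar_jar from where it was at the start of the episode above 0.03 m or angle between sugar_jar's own z axis and vertical above 0.4 rad).
It also fails if it takes over 122 s, if anything falls off the work surface, if the arm or the gripper's body presses on something with over 40 N, if the wrist force passes 120 N, or if a joint passes its speed limit or range.

## Working session

There is one attempt and no reset: what is moved stays moved. The work goes in short steps, Python scripts to look and compute and a tool call to move; the robot and the scene stay as the last step left them, time stands still between calls to the robot, and variables do not carry over. Pictures are saved under pics/ and viewed, about 12 in all and at most 16, crops included, and the job is handed in when it is done.

Besides the shell and the picture viewer there is one more tool, called as name(argument=value, ...) on one line, values as JSON. apply_moves: Moves the arm, as the interface text tells. Its arguments: {"type":"object","properties":{"deltas":{"type":"array"},"newtons":{"type":"number"}},"required":["deltas"]}

```bash
mkdir -p pics; ls
cat > h.py <<'E'
import numpy as np, cv2
from scipy.spatial.transform import Rotation as R
from station import readout, get_image, close_job
def grab(n,save=None):
    d=get_image(n); 
    if save: cv2.imwrite('pics/'+save,d['image'])
    return d
def rot(d):
    o=np.array(d['orientation'],float)
    return R.from_quat(o).as_matrix() if o.size==4 else o
def cloud(d):
    K=np.array(d['intrinsics']);z=d['depth'];v,u=np.indices(z.shape)
    P=np.stack([(u-K[0,2])/K[0,0]*z,(v-K[1,2])/K[1,1]*z,z],-1)
    W=P@rot(d).T+np.array(d['eye']); W[z==0]=np.nan
    return W
E
python3 - <<'E'
from h import *
import pickle
for n in('scene','side'):
    d=grab(n,n+'1.png');pickle.dump(d,open(n+'.pkl','wb'));print(n,d['eye'],d['orientation'],d['intrinsics'])
print(readout.state())
E
```

```text
pics
scene [1277.67839763  166.5241503   539.34324395] [ 0.56527663  0.67774949 -0.36772437 -0.29308147] [[414.43079839   0.         287.36967175]
 [  0.         414.43079839 208.92188681]
 [  0.           0.           1.        ]]
side [466.58887305 653.59634002 674.99046345] [-0.04027368  0.92184149 -0.38516354  0.01534084] [[475.41800482   0.         273.58497948]
 [  0.         475.41800482 210.41126456]
 [  0.           0.           1.        ]]
{'time': 0.1, 'joint_pos': array([-1.47029406e+00,  1.81461367e-01,  1.60787039e+00,  2.00942691e-05,
        1.35379989e+00, -2.06292890e-01]), 'qvel': array([-0.00068945, -0.00266466, -0.00326548,  0.0004722 , -0.00057219,
        0.00021857]), 'effort': array([ 9.95540904e-04, -4.34816909e+01, -3.42694330e+01,  7.03434111e-02,
        3.39684414e-02, -4.02734008e-05]), 'tool_pos': array([ 173.63180277, -547.6706497 ,  237.92144012]), 'eef_rot': array([ 8.06845736e-01, -5.90761683e-01, -5.07293257e-04, -5.78682571e-04]), 'contact_force': array([ 0.51047894, -0.4103432 , -0.44844775]), 'wrist_torque': array([ 0.06088746,  0.00508845, -0.03945513]), 'opening': 88.21312450573598}
```

View pics/scene1.png

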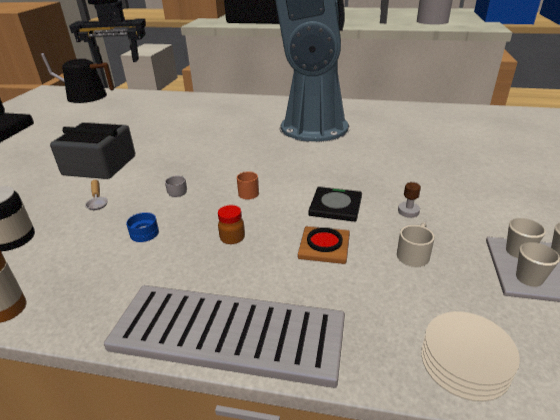

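View pics/side1.png

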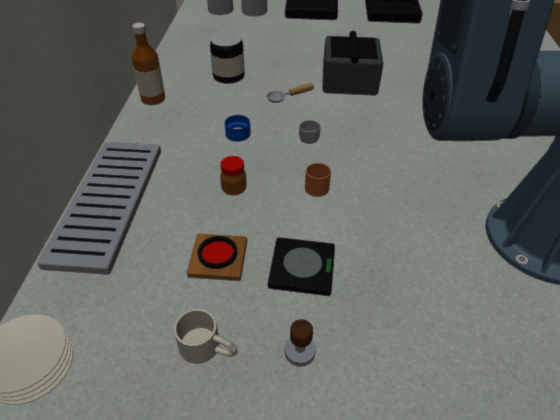

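The scene view shows the basket at (176,187), funnel (143,227), copper cup (248,186), jar (231,225), scale (336,202), stand ring (325,240), tamper (411,199) and espresso cup (415,245). In the side view they are at (310,131), (237,128), (318,180), (233,175), (303,263), (218,253), (301,340) and (200,336). Next I fit circles to the depth points.

```bash
cat >> h.py <<'E'
from scipy.optimize import least_squares
def circ(P,r=None):
    P=P[:,:2]; c0=P.mean(0)
    if r: f=lambda p:np.hypot(*(P-p[:2]).T)-r; x0=c0
    else: f=lambda p:np.hypot(*(P-p[:2]).T)-p[2]; x0=[*c0,25]
    s=least_squares(f,x0,loss='soft_l1',f_scale=1.0);return s.x,np.sqrt(np.mean(s.fun**2))
E
python3 - <<'E'
from h import *
import pickle
px={'basket':((176,187),(310,131)),'funnel':((143,227),(237,128)),'cup':((248,186),(318,180)),'jar':((231,225),(233,175)),'scale':((336,202),(303,263)),'stand':((325,240),(218,253)),'tamper':((411,199),(301,340)),'esp':((415,245),(200,336))}
D={n:pickle.load(open(n+'.pkl','rb')) for n in('scene','side')}
W={n:cloud(d) for n,d in D.items()}
rad={'basket':25,'funnel':30.5,'cup':26,'jar':27,'tamper':17,'esp':32}
for k,(a,b) in px.items():
    for n,(u,v) in zip(('scene','side'),(a,b)):
        s=W[n][v-35:v+36,u-40:u+41].reshape(-1,3);s=s[np.isfinite(s).all(1)]
        c=W[n][v,u]; s=s[np.hypot(*(s-c)[:,:2].T)<75]
        t=s[s[:,2]>6]
        print(k,n,'px',np.round(c,1),'zmax',np.round(np.percentile(t[:,2],[50,95,99]),1),'bb',np.round(t[:,:2].min(0)),np.round(t[:,:2].max(0)),len(t))
        if k in rad:
            zt=np.percentile(t[:,2],98); q=s[s[:,2]>zt-6] if k!='tamper' else s[(s[:,2]>50)&(s[:,2]<66)]
            # side-wall band
            h=t[(t[:,2]>12)&(t[:,2]<zt-4)]
            for nm,g in(('top',q),('all',t if k!='tamper' else q)):
                x,e=circ(g,rad[k]);x2,e2=circ(g);print('   ',nm,np.round(x,1),round(e,2),np.round(x2,1),round(e2,2),len(g))
E
```

```text
basket scene px [ 481.6 -271.8   27.4] zmax [24.  35.7 36.7] bb [ 432. -306.] [ 488. -257.] 368
    top [ 462.2 -281.9] 1.98 [ 462.2 -281.8   23.6] 1.45 96
    all [ 461.6 -282. ] 1.9 [ 462.  -281.8   23.7] 1.38 368
basket side px [ 459.  -303.7    3.6] zmax [22.5 34.1 35.7] bb [ 437. -308.] [ 486. -253.] 396
    top [ 461.5 -280.6] 1.93 [ 461.8 -280.6   23.7] 1.45 105
    all [ 461.5 -280.5] 1.98 [ 461.5 -280.4   23.7] 1.47 396
funnel scene px [ 658.5 -266.    36.3] zmax [22.7 35.4 36.6] bb [ 602. -315.] [ 666. -252.] 666
    top [ 634.  -283.7] 1.67 [ 634.2 -283.5   29.3] 1.16 158
    all [ 634.  -283.5] 3.23 [ 634.4 -283.3   29.1] 2.6 666
funnel side px [ 638.1 -308.7   -2.3] zmax [21.5 34.1 35.5] bb [ 603. -315.] [ 663. -249.] 500
    top [ 633.1 -282.1] 1.89 [ 633.2 -282.    29.3] 1.41 125
    all [ 633.1 -282. ] 3.35 [ 633.1 -281.7   29. ] 2.68 500
cup scene px [460.6 -96.1  34.4] zmax [33.9 49.5 50.8] bb [ 412. -129.] [467. -78.] 502
    top [ 440.  -103.4] 1.84 [ 440.2 -103.4   24.6] 1.29 105
    all [ 439.3 -103.7] 1.81 [ 440.  -103.4   24.7] 1.33 502
cup side px [438.1 -75.
[... 1036 characters left out ...]
[456.  280.1] 1.17 [456.5 280.   16.5] 1.16 94
    all [456.  280.1] 1.17 [456.5 280.   16.5] 1.16 94
tamper side px [456.3 297.9  65.3] zmax [45.7 71.7 72.7] bb [433. 265.] [481. 306.] 1073
    top [456.8 280.6] 0.53 [456.9 281.1  16.6] 0.51 137
    all [456.8 280.6] 0.53 [456.9 281.1  16.6] 0.51 137
esp scene px [645.5 276.4  51.2] zmax [36.5 55.1 56.2] bb [572. 249.] [649. 312.] 1229
    top [615.7 280.6] 2.89 [616.4 280.7  29.9] 2.12 267
    all [615.5 280.8] 2.58 [616.8 280.6  29.9] 1.52 1229
esp side px [614.4 270.5   6.4] zmax [36.2 54.2 55.5] bb [551. 251.] [646. 315.] 1843
    top [614.3 282.7] 3.2 [614.4 283.3  29.8] 2.55 416
    all [611.6 283.8] 7.77 [613.4 284.   30.1] 8.59 1843
```

```bash
cat >> h.py <<'E'
def go(x,y,z):
    "state and remaining tool-frame shift (mm) and turn (deg) to TCP x,y,z with jaws along world x"
    s=readout.state();M=R.from_quat(s['eef_rot']).as_matrix()
    d=M.T@(np.array([x,y,z])-s['tool_pos'])
    a=np.degrees(np.arctan2(M[1,0],M[0,0]))
    print('t',round(s['time'],2),'pos',np.round(s['tool_pos'],1),'F',np.round(s['contact_force'],1),'open',round(s['opening'],1),'shift',np.round(d,1),'turn',round(a,2))
E
python3 - <<'E'
from h import *
import pickle
for n,b in(('scene',(303,190,362,265)),('side',(185,230,340,300))):
    d=pickle.load(open(n+'.pkl','rb'));W=cloud(d)[b[1]:b[3],b[0]:b[2]];I=cv2.cvtColor(d['image'],cv2.COLOR_BGR2HSV)[b[1]:b[3],b[0]:b[2]]
    red=W[((I[...,0]<8)|(I[...,0]>172))&(I[...,1]>200)&(I[...,2]>150)]
    print(n,'red',np.round((np.nanmin(red,0)+np.nanmax(red,0))/2,1),np.nanmean(red,0).round(1),len(red))
    ring=W[(W[...,2]>21)&(W[...,0]>550)];print('ring',circ(ring,32.5),circ(ring),len(ring))
    for nm,m in(('stand',(W[...,0]>550)&(W[...,2]>11)),('scale',(W[...,0]<535)&(W[...,2]>13))):
        P=W[m][:,:2].astype(np.float32);print(nm,cv2.minAreaRect(P))
E
```

```text
scene red [613.3 104.2  18.5] [610.4 104.4  15.6] 275
ring (array([616.73345135, 105.30038259]), np.float64(2.259841308388714)) (array([616.73916899, 105.29878678,  32.41570339]), np.float64(2.2545170857788586)) 299
stand ((615.4840698242188, 105.37696838378906), (97.99993133544922, 95.55363464355469), 0.19794423878192902)
scale ((461.6053466796875, 113.7274169921875), (110.23206329345703, 111.5331039428711), 86.82229614257812)Traceback (most recent call last):
  File "<stdin>", line 6, in <module>
    res = np.fmin.reduce(a, axis=axis, out=out, **kwargs)
ValueError: zero-size array to reduction operation fmin which has no identity
```

apply_moves(deltas=[[[-18,-38,0,0,1],[-18,-38,0,0,1],[-18,-38,0,0,1],[-18,-38,0,0,1],[-18,-38,0,0,1],[-18,-38,0,0,1],[-18,-38,0,0,1],[-18,-38,0,0,1]]], newtons=25)

```text
time: 0.77
tool_pos: [418.8, -319.3, 238.5]
eef_rot: [0.807, -0.591, -0.0, -0.0]
contact_force: [0.1, -1.8, 0.2]
opening: 88.1
```

apply_moves(deltas=[[[0,0,0,-7.1,1],[0,0,0,-7.1,1],[0,0,0,-7.1,1],[0,0,0,-7.1,1],[0,0,0,-7.1,1],[0,0,0,-7.1,1],[0,0,0,-7.1,1],[0,0,0,-7.1,1]]])

```text
time: 1.43
tool_pos: [417.6, -320.9, 238.3]
eef_rot: [0.991, -0.133, -0.0, -0.0]
contact_force: [0.0, 0.7, 0.6]
opening: 87.9
```

apply_moves(deltas=[[[0,0,0,-7,1],[0,0,0,-7,1],[0,0,0,-1.6,1],[0,0,0,0,1]]])

```text
time: 1.77
tool_pos: [417.5, -320.9, 238.3]
eef_rot: [1.0, 0.0, -0.0, -0.0]
contact_force: [-0.6, -0.3, 0.1]
opening: 88.3
```

Run:
```python
from h import *
go(462,-281,120)
d=grab('wrist','w1.png');print(d['eye'],d['orientation']);print(d['intrinsics'])
W=cloud(d).reshape(-1,3);W=W[np.isfinite(W).all(1)]
t=W[(W[:,2]>8)&(W[:,2]<45)&(np.hypot(W[:,0]-462,W[:,1]+281)<45)]
print(len(t),np.percentile(t[:,2],98),circ(t[t[:,2]>31]),circ(t,25), t.min(0),t.max(0))
```

```text
t 1.77 pos [ 417.5 -320.9  238.3] F [-0.6 -0.3  0.1] open 88.3 shift [ 44.5 -39.8 118.3] turn 0.03
[ 417.27869288 -247.88313642  383.6267712 ] [9.89793302e-01 5.25164830e-04 5.00698222e-04 1.42508573e-01]
[[375.22856018   0.         280.17950053]
 [  0.         375.22856018 210.49937991]
 [  0.           0.           1.        ]]
858 36.621060086096875 (array([ 463.0888843 , -282.10697232,   23.66250773]), np.float64(0.6447055758882707)) (array([ 461.9725961 , -281.37874602]), np.float64(1.569396160427934)) [ 438.43971522 -306.98489035    8.0310428 ] [ 488.12714546 -257.48080668   37.70012914]
```

Wrist camera agrees with the scene and side fits, putting the basket at about (462.5, -281.7). The tool axes are now x=+X, y=-Y, z=-Z.

apply_moves(deltas=[[[15,-13,20,0,1],[15,-13,20,0,1],[15,-13,30,0,1],[0,0,30,0,1],[0,0,20,0,1],[0,0,0,0,1],[0,0,0,0,1]]], newtons=25)

```text
time: 2.4
tool_pos: [462.1, -281.5, 117.9]
eef_rot: [1.0, -0.001, -0.001, -0.001]
contact_force: [-0.3, 0.5, 0.6]
opening: 88.2
```

Run:
```python
from h import *
go(462.5,-281.6,14)
d=grab('wrist','w2.png')
W=cloud(d).reshape(-1,3);W=W[np.isfinite(W).all(1)]
t=W[(W[:,2]>8)&(W[:,2]<45)&(np.hypot(W[:,0]-462,W[:,1]+281)<40)]
print(len(t),np.percentile(t[:,2],98),circ(t[t[:,2]>31]),circ(t,25), t.min(0),t.max(0))
```

```text
t 2.4 pos [ 462.1 -281.5  117.9] F [-0.3  0.5  0.6] open 88.2 shift [  0.6   0.3 103.9] turn -0.07
2352 36.132652501383035 (array([ 463.09449853, -281.76894334,   23.63736504]), np.float64(0.6563730754567406)) (array([ 463.13430889, -280.61734132]), np.float64(1.5017209604925317)) [ 438.69047697 -306.90976385    8.01275807] [ 487.57239611 -257.26690594   37.26734719]
```

View pics/w2.png

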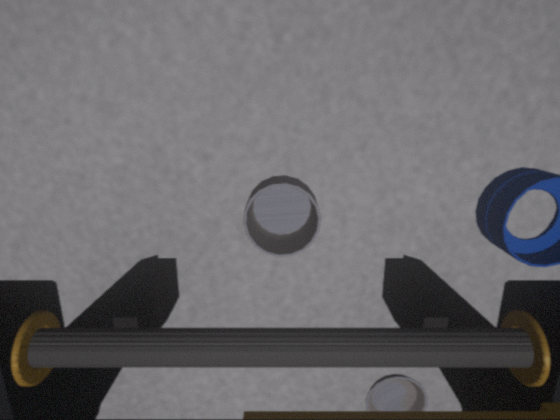

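The basket rim is at (282,215), centred between the fingertips (about 167 to 395 px), so I descend.

apply_moves(deltas=[[[0.5,0,35,0,1],[0,0,35,0,1],[0,0,20,0,1],[0,0,14,0,1],[0,0,0,0,1],[0,0,0,0,-1],[0,0,0,0,-1],[0,0,0,0,-1]]])

```text
time: 3.12
tool_pos: [464.6, -283.5, 16.9]
eef_rot: [1.0, -0.0, 0.001, 0.001]
contact_force: [-0.2, 0.8, 1.1]
opening: 70.0
```

apply_moves(deltas=[[[0,0,0,0,-1],[0,0,0,0,-1],[0,0,0,0,-1],[0,0,-5,0,-1],[0,0,-35,0,-1],[0,0,-40,0,-1],[0,0,-40,0,-1],[0,0,0,0,-1]]])

```text
time: 3.78
tool_pos: [467.1, -285.5, 143.3]
eef_rot: [1.0, -0.0, 0.005, 0.005]
contact_force: [1.9, -1.2, -0.7]
opening: 49.2
```

Run:
```python
from h import *
go(615.5,105.5,134)
d=grab('wrist','w3.png')
W=cloud(d).reshape(-1,3);W=W[np.isfinite(W).all(1)]
p=readout.state()['tool_pos']
t=W[(W[:,2]>p[2]-20)&(W[:,2]<p[2]+26)&(np.hypot(W[:,0]-p[0],W[:,1]-p[1])<26.5)]
print(p,len(t),t.min(0),t.max(0),circ(t[t[:,2]>p[2]+16]))
```

```text
t 3.78 pos [ 467.1 -285.5  143.3] F [ 1.9 -1.2 -0.7] open 49.2 shift [ 148.3 -391.1    7.1] turn 0.0
[ 465.90852231 -284.49816331  139.99071014] 12309 [ 440.60999978 -309.28317164  127.75392995] [ 492.29418206 -259.97383168  165.98262362] (array([ 466.76597688, -284.40946327,   23.73135816]), np.float64(0.9328589147484599))
```

View pics/w3.png

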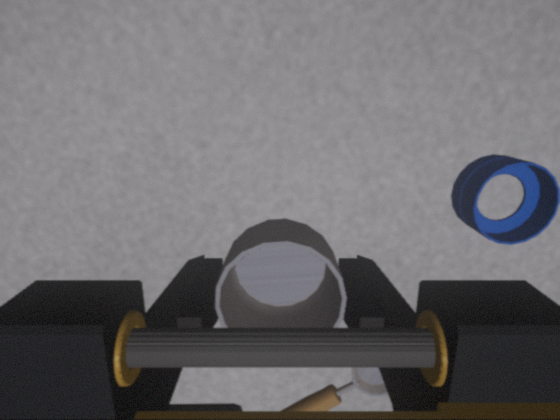

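apply_moves(deltas=[[[0,0,0,0,-1],[0,0,0,0,-1],[0,0,0,0,-1],[0,0,0,0,-1]]])

```text
time: 4.17
tool_pos: [462.4, -281.4, 133.0]
eef_rot: [1.0, -0.0, -0.001, -0.001]
contact_force: [0.6, 0.3, -0.7]
opening: 48.9
```

```bash
cat >> h.py <<'E'
def held(r,hmin,hmax,n='wrist'):
    "rim of held object relative to TCP, hmin/hmax band above the tip"
    d=grab(n);s=readout.state();p=s['tool_pos']
    W=cloud(d).reshape(-1,3);W=W[np.isfinite(W).all(1)]-p
    t=W[(np.hypot(W[:,0],W[:,1])<r+5)&(W[:,2]>hmin)&(W[:,2]<hmax)]
    print('held: n',len(t),'z pct',np.percentile(t[:,2],[1,50,90,98]).round(1),'y-range',np.percentile(t[:,1],[1,99]).round(1),'x-range',np.percentile(t[:,0],[1,99]).round(1))
E
python3 - <<'E'
from h import *
go(615.5,105.5,134)
held(25,-20,30); print(readout.state()['eef_rot'])
E
```

```text
t 4.17 pos [ 462.4 -281.4  133. ] F [ 0.6  0.3 -0.7] open 48.9 shift [ 152.9 -387.    -0.5] turn -0.03
held: n 13458 z pct [-14.4  -1.1  19.8  26.2] y-range [-22.4  25. ] x-range [-27.1  27.1]
[ 9.99998981e-01 -2.38650625e-04 -1.01197500e-03 -9.78428963e-04]
```

apply_moves(deltas=[[[7,-18,0,0,-1],[14,-36,0,0,-1],[14,-36,0,0,-1],[14,-36,0,0,-1],[14,-36,0,0,-1],[14,-36,0,0,-1],[14,-36,0,0,-1],[14,-36,0,0,-1]]])

```text
time: 4.88
tool_pos: [568.3, -10.2, 133.9]
eef_rot: [1.0, -0.0, -0.001, -0.0]
contact_force: [0.9, -0.1, -0.3]
opening: 49.1
```

apply_moves(deltas=[[[14,-36,0,0,-1],[14,-36,0,0,-1],[12,-28,10,0,-1],[6,-12,20,0,-1],[2,-5,20,0,-1],[0,0,10,0,-1],[0,0,0,0,-1],[0,0,0,0,-1]]])

```text
time: 5.55
tool_pos: [615.5, 104.2, 73.7]
eef_rot: [1.0, -0.0, -0.001, 0.0]
contact_force: [-0.4, -0.1, 0.0]
opening: 48.7
```

apply_moves(deltas=[[[0,0,0,0,-1],[0,0,0,0,-1],[0,0,0,0,-1],[0,0,0,0,-1]]])

```text
time: 5.88
tool_pos: [617.1, 104.3, 75.8]
eef_rot: [1.0, -0.001, 0.001, 0.0]
contact_force: [0.3, -0.4, -0.0]
opening: 48.7
```

Run:
```python
from h import *
go(615.5,105.5,30)
d=grab('wrist','w4.png')
W=cloud(d);hsv=cv2.cvtColor(d['image'],cv2.COLOR_BGR2HSV)
P=W.reshape(-1,3);P=P[np.isfinite(P).all(1)]
ring=P[(P[:,2]>21)&(P[:,2]<29)&(np.hypot(P[:,0]-615,P[:,1]-105)<42)];print('ring',len(ring),circ(ring,32.5),circ(ring))
t=P[(P[:,2]>12)&(P[:,2]<29)&(abs(P[:,0]-615)<60)&(abs(P[:,1]-105)<60)];print(cv2.minAreaRect(t[:,:2].astype(np.float32)))
# basket rim points, side cam
for n in('wrist','side','scene'):
    e=d if n=='wrist' else grab(n,n+'4.png')
    P=cloud(e).reshape(-1,3);P=P[np.isfinite(P).all(1)]; s=readout.state()['tool_pos']
    b=P[(P[:,2]>s[2]-12)&(P[:,2]<s[2]-2)&(np.hypot(P[:,0]-s[0],P[:,1]-s[1])<32)];
    print(n,s.round(1),len(b),circ(b,25) if len(b)>20 else '')
    if n!='wrist':
        ring=P[(P[:,2]>21)&(P[:,2]<29)&(np.hypot(P[:,0]-615,P[:,1]-105)<42)];print('ring',len(ring),circ(ring,32.5))
```

```text
t 5.88 pos [617.1 104.3  75.8] F [ 0.3 -0.4 -0. ] open 48.7 shift [-1.6 -1.2 45.8] turn -0.06
ring 2808 (array([616.10059996, 105.67631393]), np.float64(2.013186603847766)) (array([616.08882356, 105.91418502,  32.29814902]), np.float64(2.0060085684533053))
((616.0751342773438, 118.00430297851562), (95.50148010253906, 71.01358032226562), 0.19046923518180847)
wrist [616.9 104.4  75.6] 2421 (array([617.06329516, 107.56915327]), np.float64(4.323211427547331))
side [616.7 104.5  75.4] 193 (array([615.46091581, 106.72345414]), np.float64(1.9988249240161156))
ring 285 (array([614.22572211, 107.62816798]), np.float64(2.1294763684249274))
scene [616.6 104.6  75.2] 60 (array([613.88821837, 104.34473696]), np.float64(0.9577082255183387))
ring 268 (array([616.90498844, 105.47608355]), np.float64(2.295044930941945))
```

View pics/w4.png

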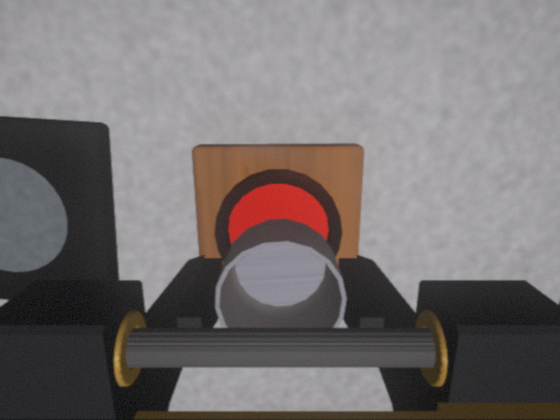

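The ring (278,228) is centred in X under the basket. Its centre averages about (616,106), so I lower in stages.

apply_moves(deltas=[[[0.5,-0.4,0,0,-1],[0,0,10,0,-1],[0,0,10,0,-1],[0,0,6,0,-1],[0,0,0,0,-1],[0,0,0,0,-1],[0,0,0,0,-1],[0,0,0,0,-1]]])

```text
time: 6.7
tool_pos: [617.3, 105.2, 49.0]
eef_rot: [1.0, -0.0, 0.0, 0.0]
contact_force: [0.2, 0.2, -0.1]
opening: 49.0
```

apply_moves(deltas=[[[0,0,4,0,-1],[0,0,4,0,-1],[0,0,4,0,-1],[0,0,3,0,-1],[0,0,0,0,-1],[0,0,0,0,-1],[0,0,0,0,-1],[0,0,0,0,-1]]])

```text
time: 7.37
tool_pos: [617.1, 105.2, 33.9]
eef_rot: [1.0, -0.0, 0.0, 0.0]
contact_force: [-0.8, -0.2, -0.2]
opening: 49.0
```

Run:
```python
from h import *
go(616,106,29.5); print(readout.state()['wrist_torque'].round(2))
```

```text
t 7.37 pos [617.1 105.2  33.9] F [-0.8 -0.2 -0.2] open 49.0 shift [-1.1 -0.8  4.4] turn -0.02
[-0.04 -0.09  0.01]
```

apply_moves(deltas=[[[-1,-0.8,1,0,-1],[0,0,1.5,0,-1],[0,0,1,0,-1],[0,0,0,0,-1],[0,0,0,0,-1],[0,0,0,0,-1]]])

```text
time: 7.87
tool_pos: [615.9, 106.1, 30.4]
eef_rot: [1.0, -0.0, -0.0, -0.0]
contact_force: [-2.1, 1.1, 3.8]
opening: 49.0
```

Run:
```python
from h import *
go(616,106,29.5)
```

```text
t 7.87 pos [615.9 106.1  30.4] F [-2.1  1.1  3.8] open 49.0 shift [0.1 0.1 0.9] turn -0.02
```

Contact is at the right height (basket underside about 15.5 to 16 mm), so I release and retreat.

apply_moves(deltas=[[[0,0,0,0,-0.1],[0,0,0,0,0.1],[0,0,0,0,0.5],[0,0,0,0,1],[0,0,0,0,1],[0,0,-10,0,1],[0,0,-35,0,1],[0,0,-40,0,1]]])

```text
time: 8.53
tool_pos: [613.5, 105.9, 113.6]
eef_rot: [1.0, -0.0, -0.003, -0.0]
contact_force: [1.3, 1.1, 0.1]
opening: 87.0
```

apply_moves(deltas=[[[0,0,-15,0,1],[0,0,0,0,1],[0,0,0,0,1],[0,0,0,0,1],[0,0,0,0,1]]])

```text
time: 8.95
tool_pos: [614.6, 105.9, 128.4]
eef_rot: [1.0, -0.0, -0.002, -0.0]
contact_force: [0.7, -0.1, -0.2]
opening: 88.4
```

```bash
cat >> h.py <<'E'
def near(W,x,y,r,lo,hi):
    P=W.reshape(-1,3);P=P[np.isfinite(P).all(1)]
    return P[(np.hypot(P[:,0]-x,P[:,1]-y)<r)&(P[:,2]>lo)&(P[:,2]<hi)]
def plane(t):
    A=np.c_[t[:,:2]-t[:,:2].mean(0),np.ones(len(t))]
    k=np.linalg.lstsq(A,t[:,2],rcond=None)[0];return 'tilt',k[:2].round(3),'z',k[2].round(1)
E
python3 - <<'E'
from h import *
go(633.8,-283,120)
for n in('wrist','scene','side'):
    d=grab(n,n+'5.png');W=cloud(d)
    t=near(W,616,106,29,46,60);g=near(W,616,106,42,21,29)
    print(n,len(t),np.percentile(t[:,2],[50,95]).round(1) if len(t) else '',plane(t),'basket',[q.round(1) for q in circ(t)],'ring',[q.round(1) for q in circ(g,32.5)])
E
```

```text
t 8.95 pos [614.6 105.9 128.4] F [ 0.7 -0.1 -0.2] open 88.4 shift [ 19.4 388.9   8.3] turn -0.03
wrist 998 [49.9 51.1] ('tilt', array([0.003, 0.007]), 'z', np.float64(49.5)) basket [array([616.1, 106.6,  23.6]), np.float64(0.7)] ring [array([616.2, 106.2]), np.float64(4.7)]
scene 136 [49.4 52. ] ('tilt', array([-0.009,  0.002]), 'z', np.float64(49.3)) basket [array([615.7, 105.9,  23.7]), np.float64(1.1)] ring [array([616. , 105.3]), np.float64(5.7)]
side 134 [48.8 50.8] ('tilt', array([ 0.009, -0.005]), 'z', np.float64(48.7)) basket [array([614.2, 107.7,  23.7]), np.float64(0.9)] ring [array([614.2, 107.7]), np.float64(5.7)]
```

View pics/wrist5.png

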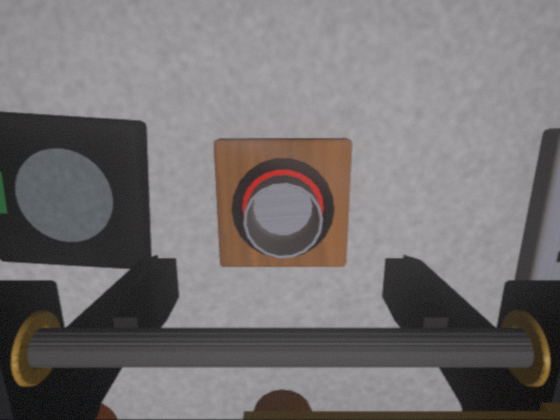

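The basket (282,215) sits level and centred in the ring, with its rim at about 51 mm. Now the funnel.

apply_moves(deltas=[[[1,20,0,0,1],[2,38,0,0,1],[2,38,0,0,1],[2,38,0,0,1],[2,38,0,0,1],[2,38,0,0,1],[2,38,0,0,1],[2,38,0,0,1]]])

```text
time: 9.77
tool_pos: [630.2, -181.7, 129.3]
eef_rot: [1.0, -0.0, -0.001, -0.0]
contact_force: [0.2, 0.0, -0.5]
opening: 88.4
```

apply_moves(deltas=[[[2,38,0,0,1],[2,38,0,0,1],[1,20,10,0,1],[0,7,0,0,1],[0,0,0,0,1],[0,0,0,0,1],[0,0,0,0,1],[0,0,0,0,1]]])

```text
time: 10.43
tool_pos: [636.2, -281.1, 120.5]
eef_rot: [1.0, 0.001, 0.0, -0.0]
contact_force: [0.8, 0.0, 1.3]
opening: 88.3
```

Run:
```python
from h import *
d=grab('wrist','w6.png');t=near(cloud(d),634,-283,36,31,42)
print(circ(t),plane(t)); go(634.3,-283.3,10)
```

```text
(array([ 635.00923449, -283.56722942,   29.0948595 ]), np.float64(0.6297655089770048)) ('tilt', array([0.003, 0.009]), 'z', np.float64(34.6))
t 10.48 pos [ 636.2 -281.3  120.7] F [ 0.2 -0.4  0.6] open 88.3 shift [ -2.    2.1 110.7] turn 0.1
```

apply_moves(deltas=[[[-1.5,2.2,30,0,1],[0,0,35,0,1],[0,0,25,0,1],[0,0,15,0,1],[0,0,5,0,1],[0,0,0,0,1],[0,0,0,0,1],[0,0,0,0,1]]])

```text
time: 11.15
tool_pos: [635.8, -286.0, 12.6]
eef_rot: [1.0, -0.0, 0.002, 0.001]
contact_force: [0.2, -0.2, 0.6]
opening: 87.9
```

Run:
```python
from h import *
go(634.7,-283.5,10)
d=grab('wrist');t=near(cloud(d),634,-283,31.5,31,42);print(circ(t),len(t))
```

```text
t 11.15 pos [ 635.8 -286.    12.6] F [ 0.2 -0.2  0.6] open 87.9 shift [-1.1 -2.5  2.6] turn -0.01
(array([ 634.75000802, -283.36592779,   29.0416413 ]), np.float64(0.6568242343221798)) 2370
```

apply_moves(deltas=[[[0,0,0,0,1],[0,0,0,0,1],[0,0,0,0,1],[0,0,0,0,1],[0,0,0,0,1]]])

```text
time: 11.62
tool_pos: [634.3, -285.3, 10.3]
eef_rot: [1.0, -0.0, 0.0, 0.0]
contact_force: [-0.2, 0.7, -1.0]
opening: 88.1
```

Run:
```python
from h import *
go(634.7,-283.4,10)
```

```text
t 11.62 pos [ 634.3 -285.3   10.3] F [-0.2  0.7 -1. ] open 88.1 shift [ 0.4 -1.9  0.3] turn -0.02
```

apply_moves(deltas=[[[0.4,-1.8,0,0,1],[0,0,0,0,1],[0,0,0,0,1],[0,0,0,0,0.3],[0,0,0,0,0],[0,0,0,0,-1],[0,0,0,0,-1],[0,0,0,0,-1]]])

```text
time: 12.28
tool_pos: [634.7, -283.5, 10.2]
eef_rot: [1.0, -0.0, 0.0, 0.0]
contact_force: [0.5, 0.1, 0.2]
opening: 60.0
```

apply_moves(deltas=[[[0,0,0,0,-1],[0,0,0,0,-1],[0,0,-5,0,-1],[0,0,-20,0,-1],[0,0,-35,0,-1],[0,0,-40,0,-1],[0,0,-25,0,-1],[0,0,0,0,-1]]])

```text
time: 12.95
tool_pos: [638.3, -285.7, 143.7]
eef_rot: [1.0, -0.0, 0.005, 0.003]
contact_force: [1.4, -0.2, -0.1]
opening: 59.7
```

apply_moves(deltas=[[[-1,-20,0,0,-1],[-2,-38,0,0,-1],[-2,-38,0,0,-1],[-2,-38,0,0,-1],[-2,-38,0,0,-1],[-2,-38,0,0,-1],[-2,-38,0,0,-1],[-2,-38,0,0,-1]]])

```text
time: 13.62
tool_pos: [618.8, 4.4, 134.5]
eef_rot: [1.0, -0.0, -0.001, -0.0]
contact_force: [0.5, 0.4, -1.3]
opening: 59.6
```

apply_moves(deltas=[[[-2,-38,0,0,-1],[-2,-38,0,0,-1],[0,-18,0,0,-1],[0,-8,0,0,-1],[0,0,0,0,-1],[0,0,0,0,-1],[0,0,0,0,-1],[0,0,0,0,-1]]])

```text
time: 14.28
tool_pos: [616.0, 102.8, 135.1]
eef_rot: [1.0, -0.001, -0.0, 0.0]
contact_force: [0.2, -0.1, -1.2]
opening: 59.5
```

Run:
```python
from h import *
go(616,106.2,48); 
for n in('wrist','scene','side'):
    d=grab(n,n+'7.png');W=cloud(d);p=readout.state()['tool_pos']
    t=near(W,p[0],p[1],33,p[2]+20,p[2]+32); b=near(W,p[0],p[1],33,p[2]-9,p[2]+8)
    print(n,p.round(1),len(t),len(b),np.percentile(t[:,2]-p[2],[50,95]).round(1) if len(t) else '', circ(t) if len(t)>9 else '',circ(b,30.5) if len(b)>9 else '')
    t=near(W,616,106,29,46,60);print('  basket',len(t),circ(t) if len(t)>9 else '')
```

```text
t 14.28 pos [616.  102.8 135.1] F [ 0.2 -0.1 -1.2] open 59.5 shift [ 0.  -3.4 87.1] turn -0.14
wrist [616.  102.9 135.1] 3893 6739 [24.6 28. ] (array([616.00622748, 102.77603507,  29.48185989]), np.float64(1.1669756729108125)) (array([615.96309609, 102.10483717]), np.float64(7.720632422067448))
  basket 509 (array([616.11057627, 106.40778098,  23.8054906 ]), np.float64(0.6293680657890273))
scene [616.  103.1 135.2] 49 183 [22.8 26.1] (array([613.55733321, 101.79711427,  30.68342151]), np.float64(0.7540290873919523)) (array([614.00527346, 101.77324906]), np.float64(2.4785778281182997))
  basket 134 (array([615.25478339, 105.92581722,  23.83679113]), np.float64(1.119141129683334))
side [616.  103.3 135.2] 250 518 [23.2 26.3] (array([614.99569658, 104.10791576,  29.41595506]), np.float64(1.2897498039202204)) (array([614.25596795, 104.45626192]), np.float64(4.963904214845841))
  basket 140 (array([614.37626987, 107.79004819,  23.8305968 ]), np.float64(0.8541494785610314))
```

View pics/wrist7.png

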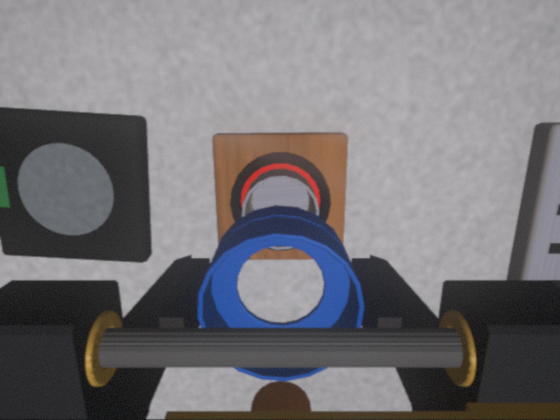

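The held funnel is on the tool axis, and the basket is at (616.1,106.4) in the wrist view. I move to just above engagement and settle.

apply_moves(deltas=[[[0,-3,10,0,-1],[0,0,20,0,-1],[0,0,20,0,-1],[0,0,11,0,-1],[0,0,4,0,-1],[0,0,0,0,-1],[0,0,0,0,-1],[0,0,0,0,-1]]])

```text
time: 15.1
tool_pos: [616.8, 107.6, 71.4]
eef_rot: [1.0, -0.0, 0.001, -0.0]
contact_force: [-0.3, 0.4, -0.4]
opening: 60.0
```

apply_moves(deltas=[[[0,0,0,0,-1],[0,0,0,0,-1],[0,0,0,0,-1],[0,0,0,0,-1],[0,0,0,0,-1],[0,0,0,0,-1]]])

```text
time: 15.6
tool_pos: [615.8, 107.6, 70.3]
eef_rot: [1.0, -0.0, 0.0, 0.0]
contact_force: [-0.1, 0.1, -0.5]
opening: 60.0
```

Run:
```python
from h import *
go(616,106.3,48)
```

```text
t 15.6 pos [615.8 107.6  70.3] F [-0.1  0.1 -0.5] open 60.0 shift [ 0.2  1.2 22.3] turn -0.02
```

apply_moves(deltas=[[[0.2,1.2,0,0,-1],[0,0,4,0,-1],[0,0,4,0,-1],[0,0,4,0,-1],[0,0,2,0,-1],[0,0,0,0,-1],[0,0,0,0,-1],[0,0,0,0,-1]]])

```text
time: 16.27
tool_pos: [616.1, 106.4, 56.2]
eef_rot: [1.0, -0.0, 0.0, -0.0]
contact_force: [0.1, -0.4, -1.1]
opening: 59.7
```

apply_moves(deltas=[[[0,0,2,0,-1],[0,0,2,0,-1],[0,0,1.5,0,-1],[0,0,1,0,-1],[0,0,0.5,0,-1],[0,0,0,0,-1],[0,0,0,0,-1],[0,0,0,0,-1]]])

```text
time: 16.93
tool_pos: [616.1, 106.4, 49.3]
eef_rot: [1.0, -0.0, 0.0, -0.0]
contact_force: [0.2, 0.5, -1.5]
opening: 59.6
```

Run:
```python
from h import *
go(616,106.3,47)
```

```text
t 16.93 pos [616.1 106.4  49.3] F [ 0.2  0.5 -1.5] open 59.6 shift [-0.1  0.1  2.3] turn -0.02
```

Skirt slid over the basket without contact. Last 2 mm, then release.

apply_moves(deltas=[[[0,0,1,0,-1],[0,0,0.8,0,-1],[0,0,0,0,-1],[0,0,0,0,-1],[0,0,0,0,0.2],[0,0,0,0,0.5],[0,0,0,0,1],[0,0,0,0,1]]])

```text
time: 17.6
tool_pos: [616.2, 106.4, 47.6]
eef_rot: [1.0, -0.0, 0.0, 0.0]
contact_force: [-0.5, -0.8, -0.5]
opening: 77.3
```

apply_moves(deltas=[[[0,0,0,0,1],[0,0,-10,0,1],[0,0,-30,0,1],[0,0,-35,0,1],[0,0,-20,0,1],[0,0,0,0,1],[0,0,0,0,1],[0,0,0,0,1]]])

```text
time: 18.27
tool_pos: [615.4, 106.4, 141.9]
eef_rot: [1.0, -0.0, -0.0, -0.0]
contact_force: [-0.5, -1.0, -0.4]
opening: 88.2
```

Run:
```python
from h import *
go(456.7,280.3,140)
for n in('wrist','scene','side'):
    d=grab(n,n+'8.png');W=cloud(d)
    t=near(W,616,106,34,68,82);l=near(W,616,106,17,5,45)
    print(n,len(t),np.percentile(t[:,2],[50,95]).round(1),plane(t),circ(t), len(l))
```

```text
t 18.27 pos [615.4 106.4 141.9] F [-0.5 -1.  -0.4] open 88.2 shift [-158.8 -173.9    2.1] turn -0.02
wrist 1296 [71.9 73.2] ('tilt', array([0.001, 0.011]), 'z', np.float64(71.5)) (array([616.21292785, 106.24092287,  29.08929253]), np.float64(0.6254425808945056)) 1167
scene 185 [71.4 73.8] ('tilt', array([0.   , 0.006]), 'z', np.float64(71.2)) (array([615.42505756, 105.57819045,  29.34776522]), np.float64(1.0323257762164557)) 0
side 181 [71.  73.1] ('tilt', array([0.008, 0.006]), 'z', np.float64(70.8)) (array([614.45339102, 107.49423333,  29.30217839]), np.float64(0.9902562192186191)) 0
```

View pics/wrist8.png

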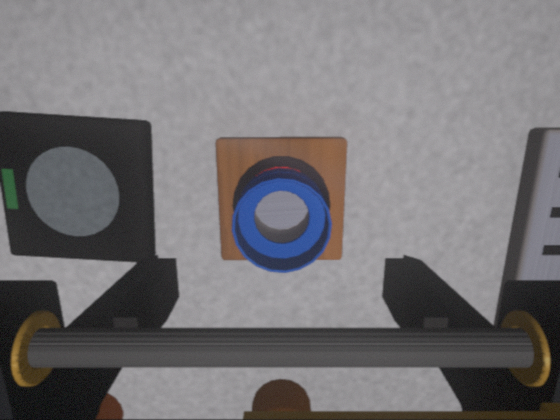

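The funnel (281,225) is seated: rim about 73 mm, level, centre (616.2,106.3). Next the tamper.

apply_moves(deltas=[[[-20,-22,0,0,1],[-27,-30,0,0,1],[-27,-30,0,0,1],[-27,-30,0,0,1],[-27,-30,0,0,1],[-18,-20,0,0,1],[-9,-8,0,0,1],[-3,-4,0,0,1]]])

```text
time: 19.08
tool_pos: [456.0, 281.5, 141.5]
eef_rot: [1.0, 0.001, -0.001, 0.0]
contact_force: [0.0, -0.3, 0.1]
opening: 88.2
```

apply_moves(deltas=[[[0,0,0,0,1],[0,0,0,0,1],[0,0,0,0,1],[0,0,0,0,1],[0,0,0,0,1],[0,0,0,0,1]]])

```text
time: 19.58
tool_pos: [458.6, 279.8, 142.3]
eef_rot: [1.0, -0.001, -0.0, 0.0]
contact_force: [-0.4, -0.4, 0.2]
opening: 88.0
```

Run:
```python
from h import *
go(457,280,38)
d=grab('wrist','w9.png');W=cloud(d)
k=near(W,457,280,22,60,80);f=near(W,457,280,30,5,18)
top=k[k[:,2]>68];print('top',len(top),np.percentile(k[:,2],95),circ(top) ,(top.min(0)+top.max(0))/2,'knob17',circ(k[k[:,2]<67],17),'foot',circ(f),(f.min(0)+f.max(0))/2, plane(top))
```

```text
t 19.58 pos [458.6 279.8 142.3] F [-0.4 -0.4  0.2] open 88.0 shift [ -1.6  -0.2 104.3] turn -0.1
top 2101 72.16616974157267 (array([458.38944991, 281.13547337,  11.3245599 ]), np.float64(3.857250676203181)) [458.29753504 280.46681669  70.76075275] knob17 (array([458.34014454, 279.77671336]), np.float64(0.21569126889972623)) foot (array([458.44068677, 277.8219534 ,  20.68814103]), np.float64(3.659231335675536)) [458.56448321 286.61763433  10.23408862] ('tilt', array([ 0.   , -0.019]), 'z', np.float64(70.9))
```

View pics/w9.png

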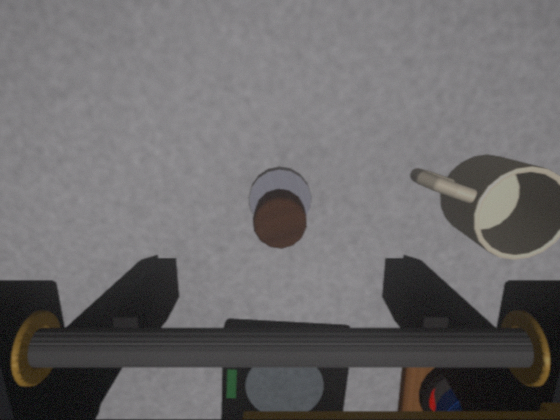

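The tamper knob (279,219) is centred at (458.3,280). The cup handle tip (415,176) lies well clear of the fingers. I descend.

apply_moves(deltas=[[[0,0,25,0,0.4],[0,0,35,0,0.4],[0,0,25,0,0.4],[0,0,14,0,0.4],[0,0,5,0,0.4],[0,0,0,0,0.4],[0,0,0,0,0.4],[0,0,0,0,0.4]]], newtons=40)

```text
time: 20.3
tool_pos: [459.3, 280.8, 39.8]
eef_rot: [1.0, -0.0, 0.001, -0.0]
contact_force: [0.3, -0.4, -0.9]
opening: 61.6
```

apply_moves(deltas=[[[0,0,0,0,0.4],[0,0,0,0,0.4],[0,0,0,0,0.4],[0,0,0,0,0.4],[0,0,0,0,0.4],[0,0,0,0,0.4]]])

```text
time: 20.8
tool_pos: [458.1, 280.4, 38.5]
eef_rot: [1.0, -0.0, 0.0, -0.0]
contact_force: [-0.1, -0.2, 0.3]
opening: 61.8
```

Run:
```python
from h import *
go(458.3,280,38)
```

```text
t 20.8 pos [458.1 280.4  38.5] F [-0.1 -0.2  0.3] open 61.8 shift [0.2 0.4 0.5] turn -0.02
```

apply_moves(deltas=[[[0.2,0.4,0,0,0.4],[0,0,0,0,0],[0,0,0,0,-0.3],[0,0,0,0,-1],[0,0,0,0,-1],[0,0,0,0,-1],[0,0,0,0,-1],[0,0,0,0,-1]]])

```text
time: 21.47
tool_pos: [458.2, 280.0, 38.4]
eef_rot: [1.0, -0.0, -0.0, 0.0]
contact_force: [-0.9, 0.1, 0.2]
opening: 32.5
```

apply_moves(deltas=[[[0,0,-4,0,-1],[0,0,-15,0,-1],[0,0,-25,0,-1],[0,0,-25,0,-1],[0,0,-20,0,-1],[0,0,-10,0,-1],[0,0,-6,0,-1],[0,0,0,0,-1]]])

```text
time: 22.13
tool_pos: [458.6, 280.1, 144.1]
eef_rot: [1.0, -0.0, 0.001, -0.0]
contact_force: [-0.2, 0.4, -4.5]
opening: 32.4
```

apply_moves(deltas=[[[6,7,0,0,-1],[14,15,0,0,-1],[20,22,0,0,-1],[26,28,0,0,-1],[28,31,0,0,-1],[28,31,0,0,-1],[20,22,0,0,-1],[10,11,0,0,-1]]])

```text
time: 22.8
tool_pos: [611.8, 108.8, 141.4]
eef_rot: [1.0, -0.002, -0.001, 0.001]
contact_force: [-0.8, 0.6, -3.9]
opening: 31.8
```

apply_moves(deltas=[[[6,6,0,0,-1],[0,1,0,0,-1],[0,0,0,0,-1],[0,0,0,0,-1],[0,0,0,0,-1],[0,0,0,0,-1],[0,0,0,0,-1],[0,0,0,0,-1]]])

```text
time: 23.47
tool_pos: [615.9, 106.8, 143.7]
eef_rot: [1.0, 0.0, 0.0, -0.0]
contact_force: [-0.7, -0.1, -3.0]
opening: 32.4
```

Run:
```python
from h import *
go(616.2,106.3,93)
for n in('wrist','scene','side'):
    d=grab(n,n+'10.png');W=cloud(d);p=readout.state()['tool_pos']
    f=near(W,p[0],p[1],30,p[2]-38,p[2]-22); u=near(W,616,106,34,68,82)
    print(n,p.round(1),len(f),circ(f,24) if len(f)>9 else '','minz',f[:,2].min()-p[2] if len(f) else '','funnel',len(u),circ(u) if len(u)>9 else '')
```

```text
t 23.47 pos [615.9 106.8 143.7] F [-0.7 -0.1 -3. ] open 32.4 shift [ 0.3  0.5 50.7] turn 0.03
wrist [615.9 106.6 143.6] 3962 (array([615.89014128,  99.85832917]), np.float64(5.100843851366432)) minz -37.8862548341269 funnel 692 (array([616.22141369, 106.28420292,  29.0938295 ]), np.float64(0.6275788314824654))
scene [616.  106.5 143.6] 342 (array([612.98802565, 106.20350477]), np.float64(6.25851344809198)) minz -37.45475770766575 funnel 169 (array([615.4301176 , 105.65339325,  29.27515783]), np.float64(0.9125664723407712))
side [616.  106.3 143.5] 479 (array([614.96983956, 105.30363908]), np.float64(6.675368927980473)) minz -37.95211817337133 funnel 128 (array([614.35220514, 107.51533614,  29.10754644]), np.float64(0.8789686870907043))
```

View pics/wrist10.png

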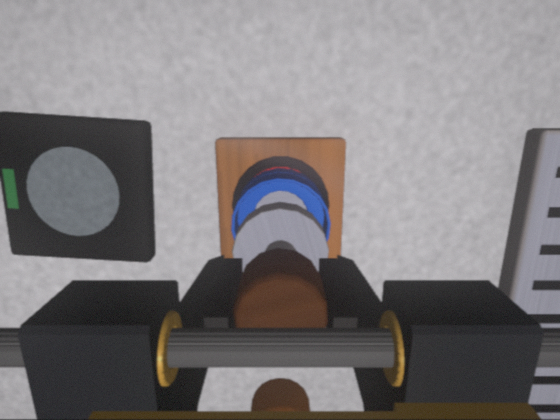

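The tamper foot (281,240) hangs upright over the funnel, which measures (616.2,106.3). I lower to just above its rim.

apply_moves(deltas=[[[0.2,0,5,0,-1],[0,0,10,0,-1],[0,0,7,0,-1],[0,0,3,0,-1],[0,0,0,0,-1],[0,0,0,0,-1],[0,0,0,0,-1],[0,0,0,0,-1]]])

```text
time: 24.28
tool_pos: [616.7, 106.1, 118.9]
eef_rot: [1.0, -0.0, 0.0, 0.0]
contact_force: [-0.2, -0.3, -3.5]
opening: 32.6
```

apply_moves(deltas=[[[0,0,0,0,-1],[0,0,0,0,-1],[0,0,0,0,-1],[0,0,0,0,-1]]])

```text
time: 24.62
tool_pos: [616.4, 106.2, 118.6]
eef_rot: [1.0, -0.0, 0.0, 0.0]
contact_force: [-0.1, 0.4, -3.8]
opening: 32.3
```

Run:
```python
from h import *
go(616.2,106.3,93)
```

```text
t 24.62 pos [616.4 106.2 118.6] F [-0.1  0.4 -3.8] open 32.3 shift [-0.2 -0.1 25.6] turn -0.02
```

apply_moves(deltas=[[[0,0,4,0,-1],[0,0,5,0,-1],[0,0,5,0,-1],[0,0,4,0,-1],[0,0,3,0,-1],[0,0,2,0,-1],[0,0,0,0,-1],[0,0,0,0,-1]]])

```text
time: 25.28
tool_pos: [616.2, 106.1, 95.3]
eef_rot: [1.0, -0.0, -0.0, 0.0]
contact_force: [-0.0, -1.1, -3.5]
opening: 32.5
```

apply_moves(deltas=[[[0,0,1,0,-1],[0,0,0.8,0,-1],[0,0,0,0,-1],[0,0,0,0,-1],[0,0,0,0,-1]]])

```text
time: 25.7
tool_pos: [616.3, 106.1, 93.7]
eef_rot: [1.0, -0.0, 0.0, -0.0]
contact_force: [-0.3, -0.5, -3.6]
opening: 32.4
```

Still carrying the full weight; down a bit more until it takes load.

apply_moves(deltas=[[[0,0,0.7,0,-1],[0,0,0.5,0,-1],[0,0,0,0,-1],[0,0,0,0,-1],[0,0,0,0,-1]]])

```text
time: 26.12
tool_pos: [616.3, 106.1, 92.4]
eef_rot: [1.0, -0.0, 0.0, -0.0]
contact_force: [0.8, -0.1, -3.8]
opening: 32.5
```

apply_moves(deltas=[[[0,0,0.5,0,-1],[0,0,0.5,0,-1],[0,0,0,0,-1],[0,0,0,0,-1],[0,0,0,0,-1]]])

```text
time: 26.53
tool_pos: [616.6, 106.1, 92.3]
eef_rot: [1.0, -0.0, 0.0, 0.0]
contact_force: [-2.3, -0.0, 5.8]
opening: 32.2
```

Seated (load reversed to +5.8 N at 92.3 mm). Release gently and rise.

apply_moves(deltas=[[[0,0,-0.5,0,-1],[0,0,0,0,-0.3],[0,0,0,0,-0.1],[0,0,0,0,0.2],[0,0,0,0,0.4],[0,0,0,0,0.6],[0,0,0,0,1],[0,0,0,0,1]]])

```text
time: 27.2
tool_pos: [616.3, 106.1, 91.8]
eef_rot: [1.0, -0.0, -0.0, -0.0]
contact_force: [-0.4, -0.0, 0.2]
opening: 70.2
```

apply_moves(deltas=[[[0,0,-8,0,1],[0,0,-25,0,1],[0,0,-30,0,1],[0,0,-15,0,1],[0,0,0,0,1],[0,0,0,0,1],[0,0,0,0,1],[0,0,0,0,1]]])

```text
time: 27.87
tool_pos: [615.1, 106.1, 168.1]
eef_rot: [1.0, -0.0, -0.001, -0.0]
contact_force: [-0.0, -0.8, -0.5]
opening: 88.3
```

```bash
cat > chk.py <<'E'
from h import *
for n in('wrist','scene','side'):
    d=grab(n,n+'11.png');W=cloud(d)
    k=near(W,616,106,24,96,124);tp=near(W,616,106,22,124,135);u=near(W,616,106,34,69,78)
    print(n,'knob',len(k),circ(k,17) if len(k)>9 else '','top z',np.percentile(tp[:,2],[50,95]).round(1) if len(tp) else '','funnel',len(u),circ(u) if len(u)>9 else '',plane(u) if len(u)>9 else '')
E
python3 chk.py; python3 -c "
from h import *
go(440.2,-103,15)"
```

```text
wrist knob 1069 (array([616.54538273, 105.70144698]), np.float64(1.7155749963474172)) top z [125.2 126.3] funnel 704 (array([616.24609996, 106.12341113,  29.10737207]), np.float64(1.6767373878505858)) ('tilt', array([-0.   ,  0.003]), 'z', np.float64(71.9))
scene knob 209 (array([614.05592045, 105.81925844]), np.float64(1.033623893354038)) top z [125.8 127.2] funnel 188 (array([614.86243775, 105.41889643,  28.5453464 ]), np.float64(9.16659009589239)) ('tilt', array([0.004, 0.002]), 'z', np.float64(71.6))
side knob 296 (array([615.08663736, 106.45304255]), np.float64(2.883812041148516)) top z [125.  126.5] funnel 154 (array([614.86121634, 106.58439286,  28.9450083 ]), np.float64(9.879946869815253)) ('tilt', array([-0.001, -0.007]), 'z', np.float64(71.6))
t 28.02 pos [615.5 106.1 168.5] F [-0.3 -0.1 -0.8] open 88.0 shift [-174.9  209.2  153.9] turn -0.02
```

View pics/scene11.png

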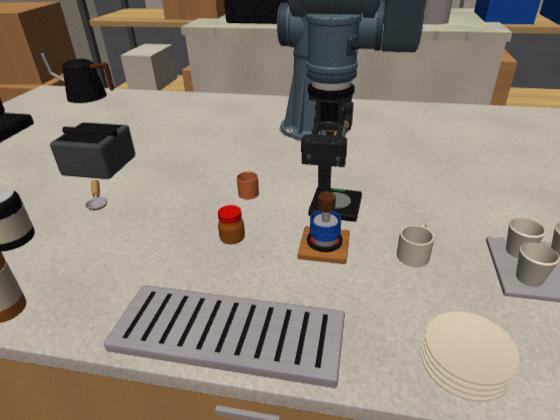

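The tower (326,225) stands straight, with the tamper top at 126 mm as expected. The jar and espresso cup are undisturbed. Now the copper cup.

apply_moves(deltas=[[[-14,17,0,0,1],[-27,32,0,0,1],[-27,32,0,0,1],[-27,32,0,0,1],[-27,32,0,0,1],[-27,32,10,0,1],[-18,22,20,0,1],[-8,10,20,0,1]]], newtons=25)

```text
time: 28.68
tool_pos: [440.9, -103.4, 120.0]
eef_rot: [1.0, -0.001, 0.0, 0.001]
contact_force: [-0.3, -1.0, -0.3]
opening: 88.8
```

apply_moves(deltas=[[[0,0,10,0,1],[0,0,0,0,1],[0,0,0,0,1],[0,0,0,0,1],[0,0,0,0,1],[0,0,0,0,1]]])

```text
time: 29.18
tool_pos: [443.7, -100.8, 111.1]
eef_rot: [1.0, 0.001, 0.001, 0.0]
contact_force: [-0.2, 0.7, 0.7]
opening: 88.1
```

Run:
```python
from h import *
d=grab('wrist','w12.png');t=near(cloud(d),440,-103,31,45,56)
print(circ(t),plane(t)); go(440.3,-103.2,16)
```

```text
(array([ 440.51573564, -103.15278222,   24.34322864]), np.float64(0.7846056264368025)) ('tilt', array([0.001, 0.008]), 'z', np.float64(48.6))
t 29.23 pos [ 443.5 -100.8  110.9] F [-0.5 -0.3 -1.9] open 88.5 shift [-3.3  2.3 94.9] turn 0.05
```

apply_moves(deltas=[[[-1,0.5,25,0,1],[0,0,30,0,1],[0,0,20,0,1],[0,0,13,0,1],[0,0,4,0,1],[0,0,0,0,1],[0,0,0,0,1],[0,0,0,0,1]]])

```text
time: 29.9
tool_pos: [442.6, -102.1, 19.4]
eef_rot: [1.0, -0.0, 0.001, 0.001]
contact_force: [0.2, 0.9, 0.4]
opening: 88.2
```

apply_moves(deltas=[[[0,0,0,0,1],[0,0,0,0,1],[0,0,0,0,1],[0,0,0,0,1],[0,0,0,0,1]]])

```text
time: 30.32
tool_pos: [441.7, -101.7, 18.4]
eef_rot: [1.0, -0.0, 0.0, 0.0]
contact_force: [1.0, 0.1, -0.5]
opening: 88.1
```

```bash
python3 -c "
from h import *
go(440.5,-103.2,16)"
```

```text
t 30.32 pos [ 441.7 -101.7   18.4] F [ 1.   0.1 -0.5] open 88.1 shift [-1.2  1.5  2.4] turn -0.02
```

apply_moves(deltas=[[[-1.2,1.4,2,0,1],[0,0,0,0,1],[0,0,0,0,0.4],[0,0,0,0,0],[0,0,0,0,-1],[0,0,0,0,-1],[0,0,0,0,-1],[0,0,0,0,-1]]])

```text
time: 30.98
tool_pos: [440.4, -103.1, 16.2]
eef_rot: [1.0, -0.0, -0.0, -0.0]
contact_force: [-0.0, -0.3, 0.4]
opening: 50.4
```

apply_moves(deltas=[[[0,0,0,0,-1],[0,0,-4,0,-1],[0,0,-15,0,-1],[0,0,-25,0,-1],[0,0,-25,0,-1],[0,0,-15,0,-1],[0,0,0,0,-1],[0,0,0,0,-1]]])

```text
time: 31.65
tool_pos: [440.9, -103.3, 100.8]
eef_rot: [1.0, -0.0, 0.001, 0.001]
contact_force: [-1.1, 0.4, -1.4]
opening: 51.0
```

apply_moves(deltas=[[[1,-12,0,0,-1],[3,-26,0,0,-1],[3,-34,0,0,-1],[4,-36,0,0,-1],[4,-36,0,0,-1],[3,-34,0,0,-1],[3,-24,0,0,-1],[1,-12,0,0,-1]]])

```text
time: 32.32
tool_pos: [461.0, 113.7, 98.4]
eef_rot: [1.0, 0.001, -0.002, -0.0]
contact_force: [-0.9, -0.3, -1.3]
opening: 50.8
```

apply_moves(deltas=[[[0,-3,0,0,-1],[0,0,10,0,-1],[0,0,20,0,-1],[0,0,10,0,-1],[0,0,0,0,-1],[0,0,0,0,-1],[0,0,0,0,-1],[0,0,0,0,-1]]])

```text
time: 32.98
tool_pos: [463.1, 113.5, 60.9]
eef_rot: [1.0, -0.001, 0.001, 0.0]
contact_force: [-0.9, 0.1, -0.9]
opening: 50.6
```

Run:
```python
from h import *
go(462.2,114.3,34.5)
held(26,-22,34)
```

```text
t 32.98 pos [463.1 113.5  60.9] F [-0.9  0.1 -0.9] open 50.6 shift [-1.  -0.8 26.4] turn -0.06
held: n 16124 z pct [-15.2   7.9  32.6  33.4] y-range [-24.6  25. ] x-range [-28.2  28.2]
```

Cup held, underside 16 mm below the tip, so its seat is at TCP z≈34.2.

apply_moves(deltas=[[[-0.5,0,6,0,-1],[0,0,7,0,-1],[0,0,5,0,-1],[0,0,3,0,-1],[0,0,2,0,-1],[0,0,1,0,-1],[0,0,0,0,-1],[0,0,0,0,-1]]])

```text
time: 33.7
tool_pos: [462.1, 114.0, 36.3]
eef_rot: [1.0, -0.0, 0.0, -0.0]
contact_force: [-0.2, 0.3, -1.8]
opening: 50.4
```

apply_moves(deltas=[[[0,0,0,0,-1],[0,0,0,0,-1],[0,0,0,0,-1],[0,0,0,0,-1]]])

```text
time: 34.03
tool_pos: [462.1, 113.9, 36.4]
eef_rot: [1.0, -0.0, 0.0, 0.0]
contact_force: [-0.6, -0.3, -2.4]
opening: 50.5
```

apply_moves(deltas=[[[0,0,1,0,-1],[0,0,0.7,0,-1],[0,0,0.3,0,-1],[0,0,0,0,-1],[0,0,0,0,-1],[0,0,0,0,-1]]])

```text
time: 34.53
tool_pos: [461.9, 113.9, 34.2]
eef_rot: [1.0, -0.0, -0.0, 0.0]
contact_force: [-0.3, -0.6, 1.1]
opening: 50.8
```

apply_moves(deltas=[[[0,0,0,0,0.1],[0,0,0,0,0.3],[0,0,0,0,0.6],[0,0,0,0,1],[0,0,0,0,1],[0,0,0,0,1]]])

```text
time: 35.03
tool_pos: [462.0, 113.9, 34.2]
eef_rot: [1.0, -0.0, 0.0, -0.0]
contact_force: [0.4, 1.0, -0.5]
opening: 82.0
```

apply_moves(deltas=[[[0,0,-10,0,1],[0,0,-30,0,1],[0,0,-35,0,1],[0,0,-35,0,1],[0,0,-20,0,1],[0,0,0,0,1],[0,0,0,0,1],[0,0,0,0,1]]])

```text
time: 35.7
tool_pos: [461.3, 113.9, 163.8]
eef_rot: [1.0, -0.0, -0.0, 0.0]
contact_force: [0.9, -0.1, 0.3]
opening: 88.4
```

```bash
python3 chk.py
python3 - <<'E'
from h import *
go(0,0,0)
for n in('wrist','scene','side'):
    d=grab(n,n+'13.png');W=cloud(d)
    t=near(W,462,114,32,63,74);P=near(W,615,282,40,45,60);J=near(W,616,-89,32,62,75)
    print(n,'cup',circ(t),np.percentile(t[:,2],95),plane(t),'esp',circ(P)[0].round(1) if len(P)>9 else '','jar',((J.min(0)+J.max(0))/2).round(1) if len(J)>9 else '')
import pickle
for n in('scene','side'):
    W=cloud(pickle.load(open(n+'.pkl','rb')));P=near(W,615,282,40,45,60);J=near(W,616,-89,32,62,75);print('start',n,circ(P)[0].round(1),((J.min(0)+J.max(0))/2).round(1))
E
```

```text
wrist knob 1856 (array([616.91868702, 106.21587028]), np.float64(0.6735739883808107)) top z [125.2 126.3] funnel 1185 (array([615.91320572, 105.9339008 ,  28.89911611]), np.float64(9.2940397747748)) ('tilt', array([ 0.002, -0.002]), 'z', np.float64(72.1))
scene knob 209 (array([614.22819145, 105.78359972]), np.float64(1.093995194577799)) top z [125.9 126.9] funnel 193 (array([614.62754622, 105.07196704,  28.41803047]), np.float64(9.510383264372525)) ('tilt', array([-0.003,  0.006]), 'z', np.float64(71.6))
side knob 288 (array([615.32102012, 106.48159917]), np.float64(2.808926603131043)) top z [124.9 126.5] funnel 160 (array([614.69476358, 106.62848609,  28.78864291]), np.float64(9.696493718293913)) ('tilt', array([ 0.002, -0.013]), 'z', np.float64(71.5))
t 35.85 pos [460.9 113.9 162.8] F [-0.2  0.1  0.9] open 88.1 shift [-460.3  114.1  164.2] turn -0.02
wrist cup (array([462.16182035, 113.73728134,  24.35368322]), np.float64(0.7805673435587741)) 68.18875276198526 ('tilt', array([-0.001,  0.01 ]), 'z', np.float64(66.7)) esp  jar 
scene cup (array([461.57774401, 113.13025533,  24.48174768]), np.float64(1.4763930498552615)) 68.66211842307548 ('tilt', array([-0.003,  0.004]), 'z', np.float64(66.2)) esp [616.6 280.7  29.9] jar [616.1 -90.6  66.1]
side cup (array([460.58092217, 115.04507525,  24.38221323]), np.float64(1.0668119513278467)) 68.04646673313557 ('tilt', array([-0.001, -0.002]), 'z', np.float64(65.8)) esp [614.1 283.4  29.9] jar [615.1 -89.6  65.8]
start scene [616.6 280.6  29.9] [615.6 -90.5  66. ]
start side [614.2 283.6  29.8] [614.7 -89.2  65.7]
```

View pics/side13.png

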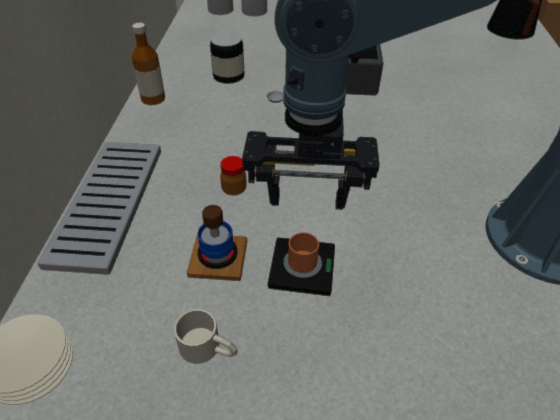

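The side view shows the copper cup (303,252) on the pad, the tower (214,235) upright, both bystanders in place and the gripper clear. Handing in.

```bash
python3 -c "
from station import close_job
print(close_job())"
```

```text
the job is handed in; nothing more can be done
None
```

I built the stack in the required order (basket in the ring, funnel over the basket, tamper in the funnel), then stood the copper cup on the scale. I handed the job in at about 36 s of the 122 s allowed.

| Object | Last check | Expected |
|---|---|---|
| Basket | Rim 51 mm, level, within about 1 mm of the ring's centre (checked before the funnel went on) | Rim 51 mm |
| Funnel | Rim about 73 mm, tilt about 0.01 rad, within about 1 mm of the basket (checked before the tamper went on) | Rim 73 mm |
| Tamper | Top 126 mm, knob within about 1 mm of the funnel axis in the wrist view | Top 126 mm |
| Dosing cup | Rim 68 mm, tilt about 0.01 rad, at (462,114), within about 1 mm of the scale's centre | Rim 68 mm |

- **Bystanders:** the espresso cup and sugar jar measured within 0.5 mm of where they started.
- **Gripper:** it was open and clear, with fingertips at about 163 mm, when I handed in.
- **Disagreements:** the cameras differ from each other by 1 to 2 mm, which matches the stated calibration. The funnel circle fits taken after the tamper went in have about 9 mm residuals, because they include the tamper stem and I didn't rely on them. The funnel's height and tilt still measured the same then.

No check failed.

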